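# Rock the seesaw gate and feed the turned balls down the other chute

## Task

The seesaw gate standing in the wooden sorting run now leans so that it would feed the chute on its lower side: with the fingertips, press its raised side down until it has rocked fully over to the other side. Then push the two waiting wooden balls forward over the stop rib so that they roll by themselves over the gate and down that newly opened chute, both coming to rest in the tray at its end. Nothing is to be picked up or carried, the balls must not be touched once they have left the feed channel, and the spare gate and the other things on the bench stay as they are.

Things in the scene. Friction and masses are not known exactly. Their poses are not given: they have to be found in the camera images.
- run: Fixed wooden sorting run, T-shaped from above: a feed channel leads to a seesaw gate, from which one chute falls to the left and one to the right, each into a tray. Origin on the bench right under the pivot of the gate that stands in the run; x = the way the balls roll down the feed channel, y to the left of that, z up. All x, y below are along these axes.
- run_feed (a point): Middle of the feed channel's floor at its rear, open end, 104 mm above the bench, 175 mm behind (-x) the run's origin. The channel falls by 0.14 rad along +x to 84 mm high at x = -34 mm from the origin. 44 mm wide inside; walls 8 mm thick, only 14 mm above its floor.
- run_rib (a point): Middle of the rounded stop rib, 3 mm high, that crosses the feed channel's floor 85 mm behind (-x) the run's origin and holds the balls back.
- run_left_tray (a point): Centre of the left tray's floor, 6 mm above the bench, 219 mm to +y of the run's origin. Inside 108 x 107 mm, walls to 56 mm. Its chute, 56 mm wide, falls from 48 mm high at y = 55 mm to 22 mm at y = 160 mm.
- run_right_tray (a point): The same for the right tray and chute, 219 mm to -y of the run's origin.
- ball_front: The front one of two equal plain wooden balls, 40 mm diameter, about 25 g, resting against the stop rib in the feed channel. Origin at its centre.
- ball_rear: The rear ball, 40 mm diameter, resting against the front ball, farther up the channel (towards -x of the run). Origin at its centre. Pushing it forward also pushes the front ball over the rib; less than 1 N is enough, and a ball rolls on by itself once past the rib.
- gate_a (a joint): Tilt (rad) of gate_a, one of two like seesaw gates; one stands in the run, the other is the spare. It rocks about a level axis along x. 0 = level, positive = left (+y) side up, so it feeds to the right; stops at -0.26 and 0.26. Stiff pivot: it stays where it is left; 1 to 2 N on a wing moves it. At the start its left (+y) side is raised.
- gate_a_pivot (a point): Middle of gate_a's upper face, 78 mm above the bench, fixed; axes as the run's. The gate in the run has it over the run's origin, the spare is 190 mm away. Plate 136 mm long (y), 58 wide (x), 6 thick, with 8 mm high rims on the long edges. Its stand has an upright plate at x = 32 to 40 mm, 64 mm wide, 112 mm high.
- gate_a_left_wing (a point): Point on the upper face of gate_a's left wing, 55 mm from the pivot along +y: a good place to press. 64 mm above the bench with that wing fully down, 92 mm fully up. Moves with the gate.
- gate_a_right_wing (a point): Point on the upper face of gate_a's right wing, 55 mm from the pivot along -y: a good place to press. 64 mm above the bench with that wing fully down, 92 mm fully up. Moves with the gate.
- gate_b (a joint): Tilt (rad) of gate_b, one of two like seesaw gates; one stands in the run, the other is the spare. It rocks about a level axis along x. 0 = level, positive = left (+y) side up, so it feeds to the right; stops at -0.26 and 0.26. Stiff pivot: it stays where it is left; 1 to 2 N on a wing moves it. At the start its right (-y) side is raised.
- gate_b_pivot (a point): Middle of gate_b's upper face, 78 mm above the bench, fixed; axes as the run's. The gate in the run has it over the run's origin, the spare is 190 mm away. Plate 136 mm long (y), 58 wide (x), 6 thick, with 8 mm high rims on the long edges. Its stand has an upright plate at x = 32 to 40 mm, 64 mm wide, 112 mm high.
- gate_b_left_wing (a point): Point on the upper face of gate_b's left wing, 55 mm from the pivot along +y: a good place to press. 64 mm above the bench with that wing fully down, 92 mm fully up. Moves with the gate.
- gate_b_right_wing (a point): Point on the upper face of gate_b's right wing, 55 mm from the pivot along -y: a good place to press. 64 mm above the bench with that wing fully down, 92 mm fully up. Moves with the gate.
- wax_tin: Bystander: flat round steel tin, 72 mm across, 50 mm high; origin under its centre.
- chisel: Bystander: wood chisel lying flat, about 230 mm long, 30 mm thick at the wooden handle; origin on the bench under its middle.
- finial: Bystander: turned dark wooden finial standing on its foot, 60 mm across, 95 mm high; origin under its centre.
- oilstone: Bystander: grey sharpening stone in a dark wooden holder, 160 x 60 x 32 mm; origin under its centre.
- rosette: Bystander: square carved wooden block with a flower, 90 x 90 x 26 mm; origin under its centre.
- offcut: Bystander: plain wooden offcut, 120 x 45 x 30 mm; origin under its centre.
- cup: Bystander: white mug, 74 mm across, 75 mm high; origin under its centre.
Things that resemble listed ones, but are neither listed nor needed, are in the scene too. Leave any orange look-alike of the part that bears gate_a alone. Leave any yellow look-alike of the part that bears gate_b alone.

How it is judged:
On the way:
1. the gate in the run has been rocked over to the other side while both balls still wait in the feed channel (((horizontal distance between gate_a_pivot and run below 0.05 m and value of joint gate_a below -0.2 rad) or (horizontal distance between gate_b_pivot and run below 0.05 m and value of joint gate_b above 0.2 rad)) and x of each of ball_front, ball_rear in the frame of run below -0.07 m), for 0.2 s.
At the end, for the whole second after the job is handed in: The gate in the run leans more than 0.2 rad the other way than at the start, and both balls lie at rest (under 0.05 m/s) on the floor of the tray on its now lower side (((horizontal distance between gate_a_pivot and run below 0.05 m and value of joint gate_a below -0.2 rad and (y of ball_front in the frame of run between 0.165 and 0.275 m and x of ball_front in the frame of run between -0.056 and 0.056 m and z of ball_front in the frame of run below 0.045 m) and (y of ball_rear in the frame of run between 0.165 and 0.275 m and x of ball_rear in the frame of run between -0.056 and 0.056 m and z of ball_rear in the frame of run below 0.045 m)) or (horizontal distance between gate_b_pivot and run below 0.05 m and value of joint gate_b above 0.2 rad and (y of ball_front in the frame of run between -0.275 and -0.165 m and x of ball_front in the frame of run between -0.056 and 0.056 m and z of ball_front in the frame of run below 0.045 m) and (y of ball_rear in the frame of run between -0.275 and -0.165 m and x of ball_rear in the frame of run between -0.056 and 0.056 m and z of ball_rear in the frame of run below 0.045 m))) and linear speed of each of ball_front, ball_rear below 0.05 m/s); the robot touches nothing.
It fails at once if a ball is lifted (its centre more than 150 mm above the bench) (z of any of ball_front, ball_rear in the frame of run above 0.15 m).
It fails at once if a ball is touched by the robot after it has left the feed channel ((contact force between any of the arm, the fingers and ball_front above 0.05 N and (x of ball_front in the frame of run above -0.015 m or y of ball_front in the frame of run above 0.03 m or y of ball_front in the frame of run below -0.03 m)) or (contact force between any of the arm, the fingers and ball_rear above 0.05 N and (x of ball_rear in the frame of run above -0.015 m or y of ball_rear in the frame of run above 0.03 m or y of ball_rear in the frame of run below -0.03 m))).
It fails at once if the spare gate is rocked ((not (horizontal distance between gate_a_pivot and run below 0.05 m) and value of joint gate_a below 0.15 rad) or (not (horizontal distance between gate_b_pivot and run below 0.05 m) and value of joint gate_b above -0.15 rad)).
It fails at once if a bystander is moved by more than 30 mm (distance of any of wax_tin, chisel, finial, oilstone, rosette, offcut, cup from where it was at the start of the episode above 0.03 m).
It also fails if it takes over 45 s, if anything falls off the work surface, if the arm or the gripper's body presses on something with over 40 N, if the wrist force passes 120 N, or if a joint passes its speed limit or range.

## Robot

A 6-joint arm with a two-finger parallel gripper is mounted at the origin on the work surface. World frame = base frame: x ahead of the robot, y to its left, z up, the work surface at z = 0. Lengths are in m, angles in rad, forces in N, time in s.
With the tool pointing down it reaches from about 0.25 to 0.775 m from the base axis. Payload 8.9 kg.
Tool frame: the origin (TCP) lies between the finger pads; the fingertips stand 22 mm ahead of it and the grasp point (between the pads) lies 3 mm ahead of it; z points along the fingers, y is the line along which they close (so a half turn about z gives the same grasp; the last joint's range is limited). The gripper opens to 85 mm and grips with 20 to 120 N. Pads are 22 mm wide; open, the fingers measure 114 mm over their backs; the gripper's body (76 mm by 85 mm) begins 54 mm behind the grasp point. The pads swing forward as they close: fully open they stand 13 mm farther back than shut.
Start: joints at [-1.26, 0.291, -0.153, 1.127, 0, 1.431], TCP at [0.228, -0.473, 0.253] pointing down, gripper open.
Joint ranges: [-2.52, 2.52], [-0.91, 1.74], [-1.3, 1.37], [-1.96, 2.02], [-1.52, 1.47], [-3.14, 3.14]. Speed limits (rad/s): [2.22, 2.22, 2.79, 3.14, 3.14, 3.14].

## Interface

Orientations are given as a rotation vector (axis times angle).
In Python, from cell import ctrl, cams, job gives the robot as it stands.
- The arm moves only by the tool drive_tool, never from a script. Its argument "moves" is text: rows parted by semicolons, each of 7 numbers parted by spaces: the shift along the tool's x, y, z normalised to -1 to 1, where 1 is 0.3 m, then the turn, a rotation vector about the tool's x, y, z normalised to -1 to 1, where 1 is 0.5 rad, then the opening, from 0 (shut) to 1 (fully open). In form: x y z ax ay az grip; .... A call has 1 to 10 rows; each row is the pose to reach, as a shift and turn from the pose commanded when the call began, along the tool's axes at that moment; what a row does not reach only later rows make up. A row lasts 1/8 s, in which the tool goes at most 62.5 mm and 10.7 degrees, less where a joint would pass 70% of its speed; a pose out of reach is approached as far as the arm can. A call with a number of a shift or a turn outside -1 to 1 is refused whole. A call with a gripper value outside its range is refused whole. The fingers move at their own pace and stop on an object; the grip force is fixed at half the most. Time passes only in rows, so rows that repeat a pose let the fingers close. It gives the time, the measured TCP pose, the force, the opening and the grip force at its end, in the units of the state.
- ctrl.read_state(): the state, without advancing time (a new reading comes with each control period).
- cams.get_image(name): name is "scene" or "top" or "wrist"; returns the picture (480x640x3 uint8, red, green, blue); there is no depth.
- cams.calibration(name): a dict with "fx", "fy", "cx", "cy" (pixels), "k1" (the pictures are not rectified: a ray, as slopes to the right and down, at radius r is drawn at 1 + k1 r^2 times it, then the intrinsics apply), "R" (3x3) and "t" (3): a world point X has camera coordinates R X + t. Camera axes: x right, y down, z forward; pixel columns grow to the right and rows downward; lengths in m; the calibration is good to about 2 mm. A picture is of the moment at which its call begins: read the wrist's pose just before it. calibration takes no time and is no camera call; for the wrist camera it gives the pose at the moment of the call.
- job.finish_job(): hands the job in; it is judged then, once.
The state is a dict: "clock": time; "joints": joint angles; "joint_vel": joint speeds; "tau": joint torques, N m; "position": TCP position; "eef_rot": TCP orientation; "contact_force": force on the tool from outside, world axes, zero at the start; "wrist_torque": the same for the moment, N m; "grip_width": finger opening in m; "grasp_force": force on a finger pad.
Only numpy, scipy, OpenCV 4.12 (cv2) and the standard library are available. Lean on these libraries where they do the work, as an engineer would, in place of code of your own. Each camera call takes 0.05 s, during which the arm holds its last target. There are 200 camera calls.

## Working session

There is one attempt and no reset: what is moved stays moved. The work goes in short steps, Python scripts to look and compute and a tool call to move; the robot and the scene stay as the last step left them, time stands still between calls to the robot, and variables do not carry over. Pictures are saved under pics/ and viewed, at most 10 in all, crops included, and the job is handed in when it is done.

Besides the shell and the picture viewer there is one more tool, called after ">>>" as name(argument=value, ...) on one line, values as JSON. drive_tool: Moves the arm, as the interface text tells. Scaled input: -1 to 1 covers 0.3 m each way for a shift and 0.5 rad each way for a turn. Its arguments: {"type":"object","properties":{"moves":{"type":"string"}},"required":["moves"]}

```bash
mkdir -p pics; python3 - <<'E'
from cell import ctrl,cams
import cv2
for n in("scene","top"):
    cv2.imwrite(f"pics/{n}0.png",cams.get_image(n)[:,:,::-1])
    c=cams.calibration(n);print(n,c)
s=ctrl.read_state();print(s["clock"],s["position"],s["eef_rot"],s["grip_width"])
E
```

```text
scene {'fx': 602.5405039689344, 'fy': 602.5405039689344, 'cx': 311.7439005758465, 'cy': 240.7270406158616, 'k1': -0.0373801857462628, 'R': array([[-0.80134678,  0.59809771, -0.01106617],
       [ 0.47481071,  0.62469356, -0.61992963],
       [-0.36386553, -0.50203295, -0.78457937]]), 't': array([ 0.41491994, -0.20599545,  1.88129221])}
top {'fx': 448.1225157246169, 'fy': 448.1225157246169, 'cx': 309.1891550742858, 'cy': 244.01148414775645, 'k1': -0.0029443909870207194, 'R': array([[ 0.12410231, -0.99225987,  0.00435503],
       [-0.96831105, -0.12206332, -0.21788588],
       [ 0.21673101,  0.02282312, -0.97596454]]), 't': array([-0.04439216,  0.5255799 ,  0.938142  ])}
0.1 [ 0.22815621 -0.47243303  0.25279887] [-3.06135394e+00 -7.00366247e-01  1.71770441e-04] 0.08565124051100473
```

View pics/top0.png

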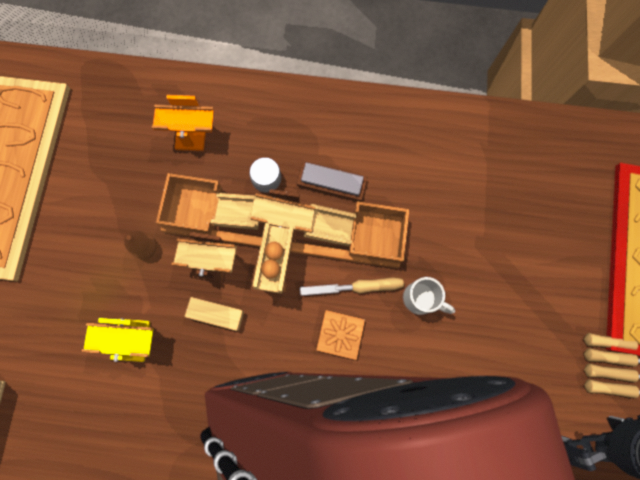

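View pics/scene0.png

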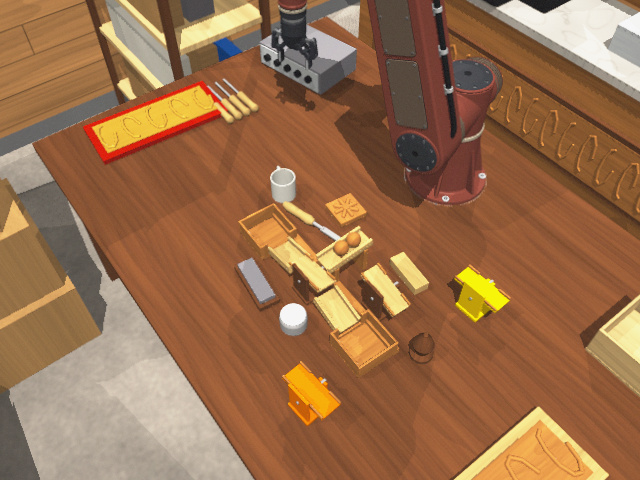

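The top picture shows the run with its left tray at about (188,205), its right tray at (380,234), the feed channel at (272,262) and the balls at (275,250) and (271,268). The spare gate is at (205,256). I'll zoom in.

```bash
python3 - <<'E'
import cv2
a=cv2.imread("pics/top0.png")[160:300,150:420];cv2.imwrite("pics/t1.png",cv2.resize(a,None,fx=2.96,fy=2.96,interpolation=cv2.INTER_CUBIC))
a=cv2.imread("pics/scene0.png")[195:375,225:445];cv2.imwrite("pics/s1.png",cv2.resize(a,None,fx=3.3,fy=3.3,interpolation=cv2.INTER_CUBIC))
E
```

```text
(no output)
```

View pics/t1.png

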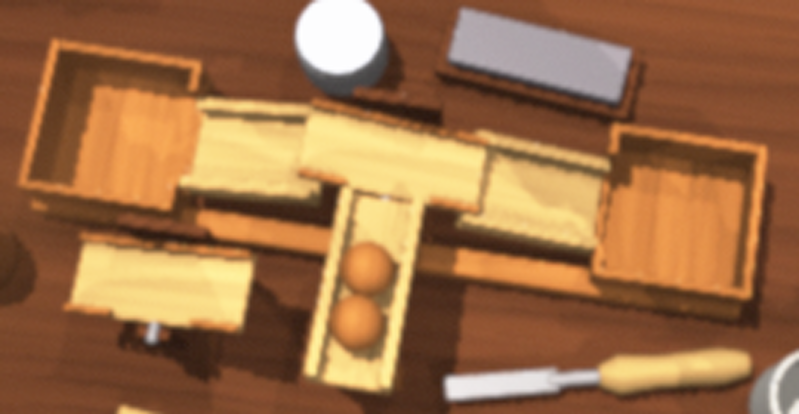

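View pics/s1.png

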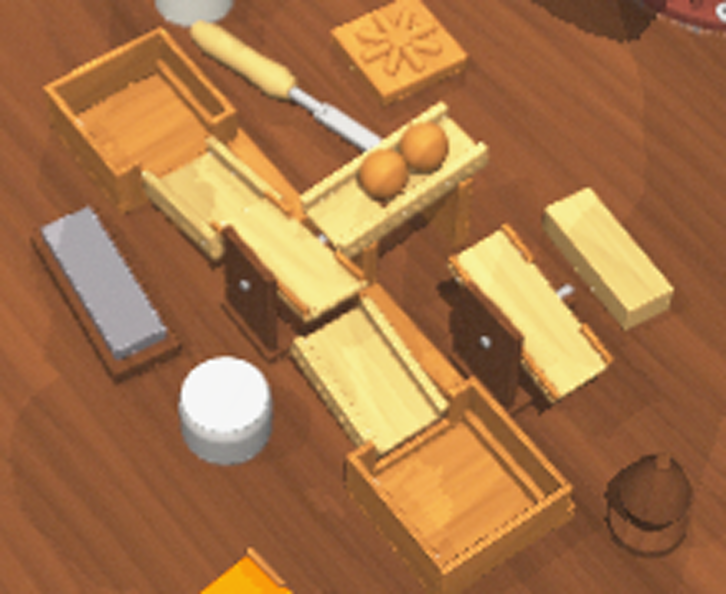

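The zoomed views give me the tray rims, the gate corners and the balls. I'll fit the run's pose and the gate's tilt to them.

```bash
cat > h.py <<'E'
import numpy as np,cv2
from cell import cams
C={n:cams.calibration(n) for n in("scene","top")}
def proj(n,X):
    c=C[n];p=c["R"]@X+c["t"];a,b=p[:2]/p[2];f=1+c["k1"]*(a*a+b*b)
    return np.array([c["fx"]*a*f+c["cx"],c["fy"]*b*f+c["cy"]])
def world(P,q):
    x,y,w=P[:3];c,s=np.cos(w),np.sin(w)
    return np.array([x+c*q[0]-s*q[1],y+s*q[0]+c*q[1],q[2]])
E
cat > fit.py <<'E'
from h import *
from scipy.optimize import least_squares
T=lambda u,v:np.array([u,v])/2.96+[150,160]
S=lambda u,v:np.array([u,v])/3.3+[225,195]
# tray rim outer corners: sx, sy(sign in y about tray centre), side
tr=[("top",1,1,1,T(55,40)),("top",1,-1,1,T(200,62)),("top",-1,1,1,T(22,185)),
("top",1,1,-1,T(614,124)),("top",1,-1,-1,T(767,147)),("top",-1,-1,-1,T(752,298)),("top",-1,1,-1,T(595,277)),
("scene",1,-1,-1,S(45,88)),("scene",-1,-1,-1,S(160,30)),("scene",-1,1,-1,S(236,108)),("scene",-1,1,1,S(572,490)),("scene",1,-1,1,S(347,460))]
g=[("top",29,68,T(315,101)),("top",-29,68,T(297,176)),("top",29,-68,T(490,145)),("top",-29,-68,T(477,211)),("scene",-29,68,S(368,283)),("scene",29,68,S(305,318))]
def res(p,detail=0):
    th=p[4];R=[]
    for n,sx,sy,side,o in tr:
        R.append(proj(n,world(p,[sx*(.054+p[3]),side*.219+sy*(.0535+p[3]),.056]))-o)
    for n,x,y,o in g:
        z=.008
        R.append(proj(n,world(p,[x,y*np.cos(th)-z*np.sin(th),.078+y*np.sin(th)+z*np.cos(th)]))-o)
    for n,i,o in [("top",5,T(367,268)),("top",6,T(357,321)),("scene",5,S(384,173)),("scene",6,S(426,147))]:
        x=p[i];R.append(proj(n,world(p,[x,0,.104-.141*(x+.175)+.0202]))-o)
    return np.array(R) if detail else np.ravel(R)
for t in(.26,-.26):
    r=least_squares(res,[.55,.06,-.1,.006,t,-.1,-.14],loss="soft_l1")
    print(r.cost,r.x.round(4));
print(res(r.x,1).round(1).tolist())
np.save("P.npy",r.x)
E
python3 fit.py
```

```text
2392.5662849918517 [ 0.5841  0.0893 -0.0323  0.005   1.4936 -0.0926 -0.132 ]
4523.192878952739 [ 0.5494  0.0751 -0.6278 -0.0413 -0.4395 -0.0584 -0.0912]
[[49.9, -11.8], [8.3, -12.5], [53.2, -53.3], [1.9, 88.6], [-41.4, 88.5], [-44.1, 46.1], [0.5, 45.4], [74.2, -20.4], [48.1, -3.0], [25.3, -20.3], [-72.2, -0.2], [-14.7, 0.2], [-210.0, -526.2], [-799.9, -162.8], [-915.4, -162.6], [-276.0, -589.7], [-6.0, 0.8], [-26.7, -0.3], [-7.6, -5.3], [-15.4, -12.5], [0.1, 6.4], [0.1, 13.0]]
```

```bash
sed -i 's/    for n,x,y,o in g:/&\n        x,y=x\/1e3,y\/1e3/' fit.py; python3 fit.py
```

```text
20.781589567101918 [ 0.5838  0.0886 -0.033   0.005   0.0891 -0.0923 -0.1317]
20.78158956704956 [ 0.5838  0.0886 -0.033   0.005   0.0891 -0.0923 -0.1317]
[[-0.1, 0.1], [0.7, 0.3], [-0.7, -0.1], [-0.7, 0.4], [-1.3, 0.4], [-2.1, 0.0], [-1.4, -1.1], [-0.3, -1.8], [0.0, -2.3], [-0.4, -0.5], [-1.4, -2.7], [-1.0, -3.5], [-2.3, 0.4], [-1.1, 0.2], [-0.7, -3.5], [-0.3, -0.7], [-0.7, -0.9], [-0.3, -0.5], [-0.1, 0.1], [-0.3, 0.2], [-1.0, -1.0], [-1.5, -1.3]]
```

```bash
python3 - <<'E'
from h import *
P=np.load("P.npy");out=[]
for n,(x0,y0,w,h) in {"top":(215,180,110,60),"scene":(285,245,65,60)}.items():
    im=cv2.imread(f"pics/{n}0.png");row=[]
    k=400/w
    for th in(.26,-.26):
        a=cv2.resize(im[y0:y0+h,x0:x0+w],None,fx=k,fy=k,interpolation=cv2.INTER_CUBIC)
        for z,col in((0.008,(255,0,0)),(-.006,(0,255,0))):
            q=[(proj(n,world(P,[x,y*np.cos(th)-z*np.sin(th),.078+y*np.sin(th)+z*np.cos(th)]))-[x0-.5,y0-.5])*k for x,y in((.029,.068),(-.029,.068),(-.029,-.068),(.029,-.068))]
            cv2.polylines(a,[np.int32(q)],True,col,1)
        row.append(a)
    out.append(np.hstack(row))
o=np.vstack(out);print(o.shape);cv2.imwrite("pics/ov.png",o[:600])
E
```

```text
(587, 800, 3)
```

View pics/ov.png

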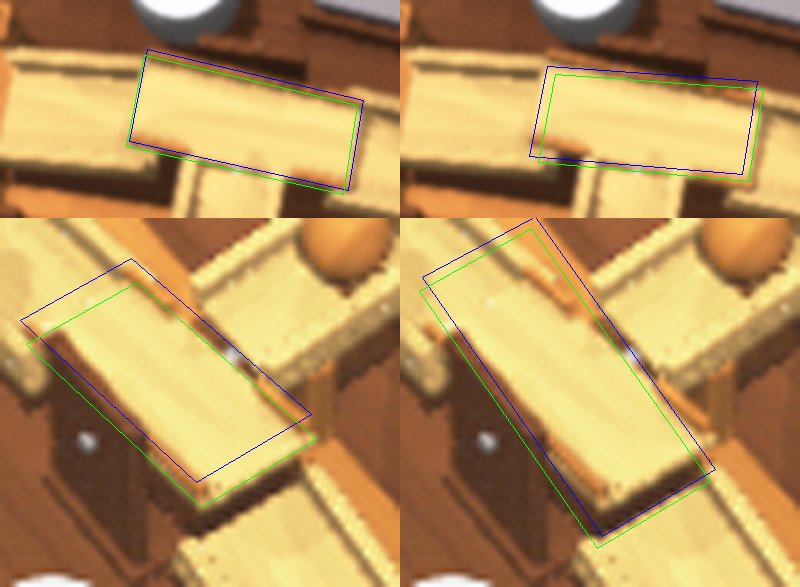

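The left side of the gate in the run is raised: the blue and green outlines for +0.26 fit in both views. So gate_a is the one in the run, and I press its left wing. Next I need a helper that gives tool-axis shifts.

```bash
cat > go.py <<'E'
import sys
from h import *
from cell import ctrl
from scipy.spatial.transform import Rotation as Ro
P=np.load("P2.npy")
def go(x,y,z):
    "run x,y of the TCP and height -> scaled move; tool x along run +y, pointing down"
    s=ctrl.read_state();R=Ro.from_rotvec(s["eef_rot"])
    t=world(P,[x,y,z]);w=P[2]
    X=np.array([-np.sin(w),np.cos(w),0]);Z=np.array([0,0,-1.]);G=Ro.from_matrix(np.c_[X,np.cross(Z,X),Z])
    print("t",s["clock"],"F",np.round(s["contact_force"],1),"shift",(R.inv().apply(t-s["position"])/.3).round(4),"turn",((R.inv()*G).as_rotvec()/.5).round(3),"target",t.round(4),"j",np.round(s["joints"],2))
if __name__=="__main__":go(*map(float,sys.argv[1:4]))
E
sed -i 's/th=p\[4\]/th=.26/; s/"P.npy"/"P2.npy"/; /S(368,283)\|S(305/s/,("scene",-29.*\]$/]/' fit.py; python3 fit.py; python3 go.py 0 .055 .2
```

```text
18.32835931732827 [ 0.5835  0.0884 -0.032   0.0051  0.2    -0.0921 -0.1314]
18.32835931732827 [ 0.5835  0.0884 -0.032   0.0051 -0.32   -0.0921 -0.1314]
[[-0.1, 0.3], [0.8, 0.4], [-0.7, 0.2], [-0.7, 0.4], [-1.2, 0.4], [-1.9, 0.0], [-1.3, -1.0], [-0.4, -1.8], [-0.0, -2.3], [-0.4, -0.6], [-1.3, -2.9], [-0.9, -3.6], [-1.3, -0.9], [-0.1, -0.9], [-0.9, -1.9], [-0.6, 0.6], [0.0, 0.2], [-0.1, 0.2], [-1.0, -1.1], [-1.6, -1.4]]
t 0.1 F [-0. -0. -0.] shift [ 1.9645 -1.3306  0.1778] turn [-2.000e-03 -2.000e-03 -2.178e+00] target [0.5853 0.1433 0.2   ] j [-1.26  0.29 -0.15  1.13 -0.    1.43]
```

>>> drive_tool(moves="0.98 -0.66 0 0 0 -1 0;0.98 -0.66 0 0 0 -1 0;0.98 -0.66 0 0 0 -1 0;0.98 -0.66 0 0 0 -1 0;0.98 -0.66 0 0 0 -1 0;0.98 -0.66 0 0 0 -1 0;0.98 -0.66 0 0 0 -1 0")

```text
clock: 0.98
position: [0.4077, -0.1643, 0.2531]
eef_rot: [-2.79, -1.442, -0.0]
contact_force: [-0.2, -0.0, 0.2]
grip_width: 0.0
grasp_force: 0.0
```

```bash
python3 go.py 0 .055 .2
```

```text
t 0.975 F [-0.2 -0.   0.2] shift [ 1.1788 -0.1099  0.1776] turn [-1.000e-03 -1.000e-03 -1.169e+00] target [0.5853 0.1433 0.2   ] j [-0.55  0.13 -0.36  1.08  0.    1.64]
```

>>> drive_tool(moves="1 -0.1 0 0 0 -1 0;1 -0.1 0 0 0 -1 0;1 -0.1 0 0 0 -1 0;1 -0.1 0 0 0 -1 0;1 -0.1 0 0 0 -1 0;1 -0.1 0 0 0 -1 0")

```text
clock: 1.72
position: [0.5581, 0.0966, 0.2524]
eef_rot: [-2.348, -2.086, 0.0]
contact_force: [0.3, -0.9, 0.2]
grip_width: 0.0002
grasp_force: 0.0
```

```bash
python3 go.py 0 .055 .13
```

```text
t 1.725 F [ 0.3 -0.9  0.2] shift [0.1653 0.0718 0.408 ] turn [-0.001 -0.    -0.172] target [0.5853 0.1433 0.13  ] j [ 0.04  0.37 -0.04  1.16  0.    1.73]
```

>>> drive_tool(moves="0.165 0.072 0.1 0 0 -0.17 0;0.165 0.072 0.2 0 0 -0.17 0;0.165 0.072 0.4 0 0 -0.17 0;0.165 0.072 0.4 0 0 -0.17 0;0.165 0.072 0.4 0 0 -0.17 0")

```text
clock: 2.35
position: [0.5853, 0.1404, 0.1352]
eef_rot: [2.262, 2.179, 0.002]
contact_force: [-0.1, 0.8, 0.9]
grip_width: -0.0001
grasp_force: 0.0
```

```bash
python3 go.py 0 .055 .083;  python3 - <<'E'
from cell import cams
import cv2
a=cams.get_image("scene")[195:375,225:445];b=cams.get_image("top")[160:300,150:420]
cv2.imwrite("pics/s2.png",cv2.resize(a,None,fx=3.3,fy=3.3,interpolation=cv2.INTER_CUBIC)[:,:,::-1])
E
```

```text
t 2.35 F [-0.1  0.8  0.9] shift [ 0.0099 -0.0007  0.1739] turn [ 0.003 -0.    -0.01 ] target [0.5853 0.1433 0.083 ] j [ 0.11  0.52 -0.13  0.92 -0.    1.72]
```

View pics/s2.png

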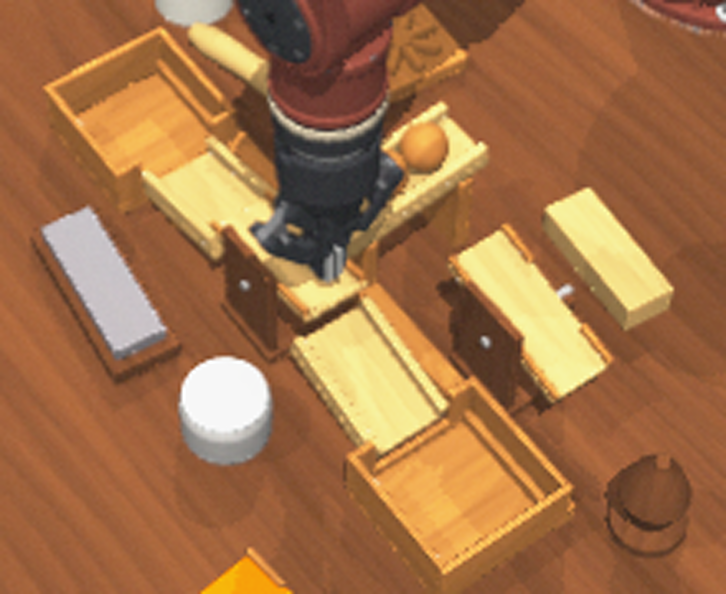

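The fingertips, at about (330,265) in the crop, hang over the middle of the raised left wing. Now I press down.

>>> drive_tool(moves="0.01 0 0.04 0 0 0 0;0.01 0 0.07 0 0 0 0;0.01 0 0.1 0 0 0 0;0.01 0 0.13 0 0 0 0;0.01 0 0.15 0 0 0 0;0.01 0 0.15 0 0 0 0")

```text
clock: 3.2
position: [0.5845, 0.1442, 0.0881]
eef_rot: [-2.261, -2.181, 0.001]
contact_force: [-0.4, 0.6, 1.1]
grip_width: -0.0001
grasp_force: 0.2
```

```bash
python3 go.py 0 .055 .083
```

```text
t 3.2 F [-0.4  0.6  1.1] shift [-0.0029  0.0028  0.0169] turn [-0.001  0.    -0.008] target [0.5853 0.1433 0.083 ] j [ 0.12  0.57 -0.18  0.82 -0.    1.73]
```

Not at the stop yet; pressing on by a few millimetres per call.

>>> drive_tool(moves="0 0 0.01 0 0 0 0;0 0 0.02 0 0 0 0;0 0 0.02 0 0 0 0")

```text
clock: 3.58
position: [0.585, 0.1442, 0.0865]
eef_rot: [2.26, 2.18, 0.002]
contact_force: [-15.9, -2.0, 45.5]
grip_width: 0.0002
grasp_force: 21.7
```

>>> drive_tool(moves="0 0 -0.05 0 0 0 0;0 0 -0.2 0 0 0 0;0 0 -0.36 0 0 0 0;0 0 -0.36 0 0 0 0")

```text
clock: 4.08
position: [0.587, 0.1446, 0.1941]
eef_rot: [2.258, 2.178, 0.009]
contact_force: [0.5, 0.4, -1.5]
grip_width: 0.0001
grasp_force: 0.0
```

```bash
python3 go.py -.195 0 .19
```

```text
t 4.075 F [ 0.5  0.4 -1.5] shift [-0.1904 -0.6549  0.009 ] turn [ 0.014 -0.002 -0.008] target [0.3886 0.0946 0.19  ] j [ 0.12  0.47 -0.04  1.05 -0.    1.73]
```

>>> drive_tool(moves="-0.19 -0.655 0 0 0 0 0;-0.19 -0.655 0 0 0 0 0;-0.19 -0.655 0 0 0 0 0;-0.19 -0.655 0 0 0 0 0;-0.19 -0.655 0 0 0 0 0;-0.19 -0.655 0 0 0 0 0")

```text
clock: 4.82
position: [0.3873, 0.0945, 0.1902]
eef_rot: [2.261, 2.181, 0.001]
contact_force: [0.0, 0.6, 0.1]
grip_width: 0.0
grasp_force: 0.0
```

```bash
python3 go.py -.195 0 .138;  python3 - <<'E'
from cell import cams
import cv2,numpy as np
a=cams.get_image("scene")[195:375,225:445];b=cams.get_image("top")[160:300,150:420]
f=lambda a,w,h:cv2.resize(a,(w,h),interpolation=cv2.INTER_CUBIC)[:,:,::-1]
cv2.imwrite("pics/s3.png",f(a,720,590))
E
```

```text
t 4.825 F [0.  0.6 0.1] shift [0.0003 0.0042 0.174 ] turn [ 0.001 -0.    -0.008] target [0.3886 0.0946 0.138 ] j [ 0.06  0.1  -0.57  0.9   0.    1.66]
```

View pics/s3.png

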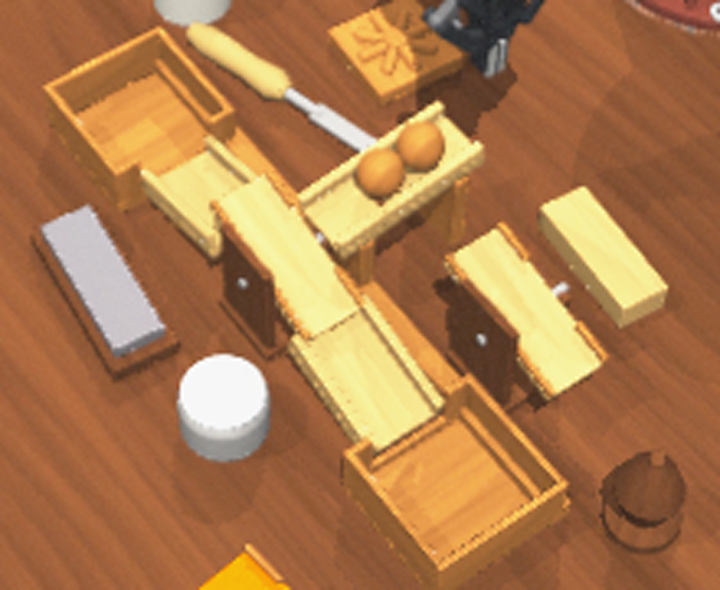

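The gate now leans left side down, at about (330,325), and both balls still wait at (380,172) and (421,146). I'll lower the fingers behind the rear ball, then push.

>>> drive_tool(moves="0 0 0.1 0 0 0 0;0 0.004 0.187 0 0 0 0;0 0.004 0.187 0 0 0 0;0 0.004 0.187 0 0 0 0")

```text
clock: 5.42
position: [0.3881, 0.0945, 0.1348]
eef_rot: [2.261, 2.181, 0.0]
contact_force: [0.5, -0.1, -0.2]
grip_width: 0.0002
grasp_force: 0.0
```

>>> drive_tool(moves="0 0.03 0 0 0 0 0;0 0.06 0.004 0 0 0 0;0 0.085 0.008 0 0 0 0;0 0.11 0.012 0 0 0 0;0 0.135 0.015 0 0 0 0;0 0.16 0.018 0 0 0 0;0 0.185 0.022 0 0 0 0;0 0.21 0.025 0 0 0 0;0 0.235 0.028 0 0 0 0;0 0.26 0.032 0 0 0 0")

```text
clock: 6.68
position: [0.4659, 0.0916, 0.1245]
eef_rot: [2.261, 2.181, 0.0]
contact_force: [0.3, -0.7, 0.5]
grip_width: -0.0002
grasp_force: 0.0
```

```bash
python3 go.py -.105 0 .122;  python3 - <<'E'
from cell import cams
import cv2,numpy as np
a=cams.get_image("scene")[195:375,225:445]
f=lambda a,w,h:cv2.resize(a,(w,h),interpolation=cv2.INTER_CUBIC)[:,:,::-1]
cv2.imwrite("pics/s4.png",f(a,720,590))
E
```

```text
t 6.675 F [ 0.3 -0.7  0.5] shift [0.002  0.0424 0.0085] turn [ 0.     0.    -0.008] target [0.4786 0.0917 0.122 ] j [ 0.04  0.32 -0.49  0.77 -0.    1.65]
```

View pics/s4.png

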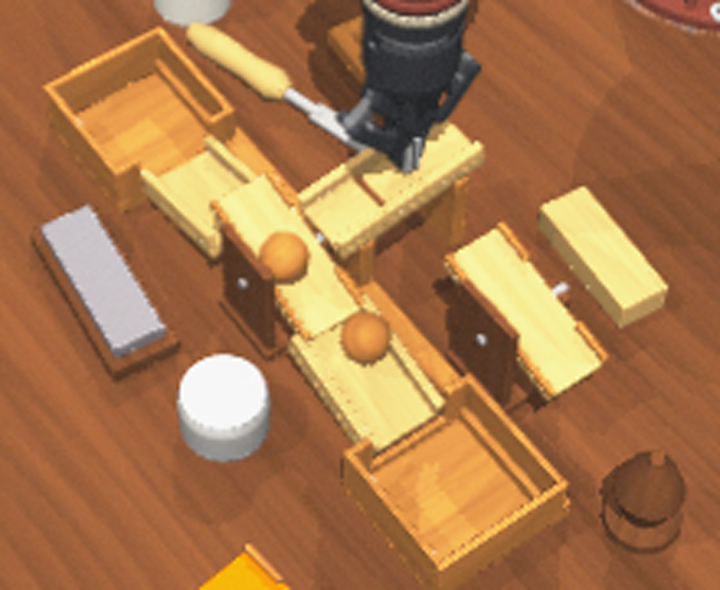

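One ball is on the left chute, at (366,336), and the other is on the gate at (284,256), both rolling. I'll lift clear and wait.

>>> drive_tool(moves="0 -0.02 -0.1 0 0 0 0;0 -0.02 -0.2 0 0 0 0;0 -0.02 -0.2 0 0 0 0;0 -0.02 -0.2 0 0 0 0;0 -0.02 -0.2 0 0 0 0;0 -0.02 -0.2 0 0 0 0;0 -0.02 -0.2 0 0 0 0;0 -0.02 -0.2 0 0 0 0;0 -0.02 -0.2 0 0 0 0;0 -0.02 -0.2 0 0 0 0")

```text
clock: 7.98
position: [0.4593, 0.0918, 0.1846]
eef_rot: [2.261, 2.181, 0.0]
contact_force: [0.2, -0.2, 0.2]
grip_width: 0.0003
grasp_force: 0.0
```

>>> drive_tool(moves="0 0 0 0 0 0 0;0 0 0 0 0 0 0;0 0 0 0 0 0 0;0 0 0 0 0 0 0;0 0 0 0 0 0 0;0 0 0 0 0 0 0;0 0 0 0 0 0 0;0 0 0 0 0 0 0;0 0 0 0 0 0 0;0 0 0 0 0 0 0")

```text
clock: 9.22
position: [0.4594, 0.0918, 0.1846]
eef_rot: [2.261, 2.181, 0.0]
contact_force: [0.4, 0.5, -0.2]
grip_width: 0.0001
grasp_force: 0.0
```

>>> drive_tool(moves="0 0 0 0 0 0 0;0 0 0 0 0 0 0;0 0 0 0 0 0 0;0 0 0 0 0 0 0;0 0 0 0 0 0 0;0 0 0 0 0 0 0;0 0 0 0 0 0 0;0 0 0 0 0 0 0;0 0 0 0 0 0 0;0 0 0 0 0 0 0")

```text
clock: 10.48
position: [0.4593, 0.0918, 0.1846]
eef_rot: [-2.261, -2.181, -0.0]
contact_force: [-0.9, -0.8, -0.2]
grip_width: 0.0001
grasp_force: 0.0
```

>>> drive_tool(moves="0 0 0 0 0 0 0;0 0 0 0 0 0 0;0 0 0 0 0 0 0;0 0 0 0 0 0 0;0 0 0 0 0 0 0;0 0 0 0 0 0 0;0 0 0 0 0 0 0;0 0 0 0 0 0 0;0 0 0 0 0 0 0;0 0 0 0 0 0 0")

```text
clock: 11.72
position: [0.4593, 0.0918, 0.1846]
eef_rot: [-2.261, -2.181, -0.0]
contact_force: [-0.2, -0.7, -0.3]
grip_width: -0.0
grasp_force: 0.0
```

```bash
python3 - <<'E'
from cell import cams,ctrl
import cv2,numpy as np
a=cams.get_image("scene")[195:375,225:445]
for _ in range(6): b=cams.get_image("scene")[195:375,225:445]
print(np.abs(a.astype(int)-b).max(), ctrl.read_state()["clock"])
cv2.imwrite("pics/s5.png",cv2.resize(b,(720,590),interpolation=cv2.INTER_CUBIC)[:,:,::-1])
E
```

```text
14 12.075
```

View pics/s5.png

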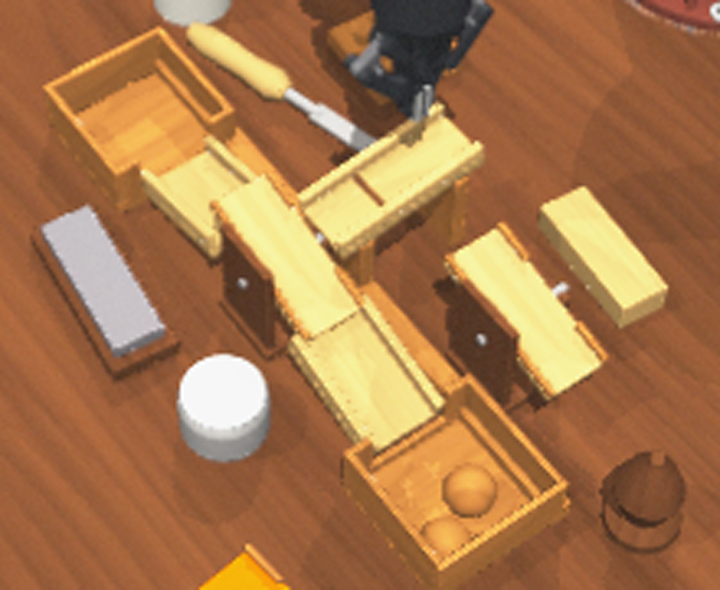

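Both balls lie in the left tray, at (470,490) and (445,533). There may still be a little motion, so I'll wait and then check for stillness.

>>> drive_tool(moves="0 0 0 0 0 0 0;0 0 0 0 0 0 0;0 0 0 0 0 0 0;0 0 0 0 0 0 0;0 0 0 0 0 0 0;0 0 0 0 0 0 0;0 0 0 0 0 0 0;0 0 0 0 0 0 0;0 0 0 0 0 0 0;0 0 0 0 0 0 0")

```text
clock: 13.32
position: [0.4594, 0.0918, 0.1846]
eef_rot: [2.261, 2.181, 0.0]
contact_force: [0.0, 0.2, 0.8]
grip_width: -0.0
grasp_force: 0.0
```

>>> drive_tool(moves="0 0 0 0 0 0 0;0 0 0 0 0 0 0;0 0 0 0 0 0 0;0 0 0 0 0 0 0;0 0 0 0 0 0 0;0 0 0 0 0 0 0;0 0 0 0 0 0 0;0 0 0 0 0 0 0;0 0 0 0 0 0 0;0 0 0 0 0 0 0")

```text
clock: 14.58
position: [0.4593, 0.0918, 0.1846]
eef_rot: [-2.261, -2.181, 0.0]
contact_force: [0.3, 0.4, -0.7]
grip_width: -0.0001
grasp_force: 0.0
```

```bash
python3 - <<'E'
from cell import cams,job
import numpy as np
g=lambda:cams.get_image("scene")[310:375,325:400].astype(int)
a=g()
for _ in range(8): b=g()
d=np.abs(a-b).max();print(d)
if d<25: print(job.finish_job())
E
```

```text
10
the job is handed in; nothing more can be done
None
```

I pressed the gate in the run (gate_a) fully over to its left side and pushed both balls over the rib; they rolled into the left tray and were lying still there when I handed in the job at about 15 s (the hand-in returned no verdict).

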